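# Fasten a display plinth's cover with a push rivet

### The job

The white cover of the candle display plinth lacks one of its four push rivets. Lift the spare rivet out of the wooden parts block, feel for the empty corner hole and seat the rivet in it with its orange pin still standing up, then press the pin in until it is flush with the rivet's head. Press gently all the time: the cover cracks if it is leaned on with much more than 20 N. Leave the glass tumbler, the tealights and the brass cup alone.

Things in the scene. Friction and masses are not known exactly. Their poses are not given: they have to be found in the camera images.
- plinth: low wooden frame, 191 x 160 mm, fixed to the table, with a white plastic cover (186 x 134 x 8 mm) on foam. Origin: centre of its underside; z up, x along the 191 mm side. The untouched cover's top is at z = 56 mm. The foam lets the cover sink 1 mm per 4 N (8 mm at most) and springs back. Three corners carry set black rivets, 26 mm across, 12 mm tall, orange pin flush; the fourth is empty.
- hole_nominal (a point): point fixed to the plinth at x = -65, y = -45, z = 56 mm of its frame: where the empty corner hole's mouth would be if the cover lay centred. The cover is slid along the plinth's y by an unknown amount, up to 9 mm either way (it takes 25 N to slide it), so the true hole is up to 9 mm from here along that y. Through hole, 13.6 mm diameter, hollow below. Axes as the plinth's.
- parts_block: light wooden block 70 x 70 x 30 mm, fixed to the table, with a 14 mm hole, 20 mm deep, in the middle of its top, in which the spare rivet stands. Origin: centre of its underside; z up.
- rivet: the loose spare push rivet, black plastic, 35 g. Round head 26 mm across and 12 mm tall (grip it here), below it a barrel of 12 mm diameter and 14 mm length with a small chamfer at its tip. Origin: on the axis, at the underside of the head; z up along the axis, so the head's top is at z = 12 mm and the barrel's tip at z = -14 mm. When seated, the underside of the head lies on the cover.
- rivet_pin (a joint): how far the rivet's orange centre pin (14 mm diameter) is pushed into the head, m: 0 = stands 10 mm proud of the head, 0.010 = flush, its stop. It moves with a steady friction of 12 N and stays where it is left.
- tumbler: clear ribbed glass tumbler, 70 mm across, 97 mm tall, standing on the table; origin: centre of its underside. Fragile, to be left alone.
- tealight_a: tealight in a metal cup, 38 mm across, 18 mm tall; origin: centre of its underside. To be left alone.
- tealight_b: tealight in a metal cup, 38 mm across, 17 mm tall; origin: centre of its underside. To be left alone.
- brass_cup: small brass cup, 63 mm across, 46 mm tall; origin: centre of its underside. To be left alone.

How it is judged (in metres and radians):
On the way:
1. the rivet is seated in the cover's hole, head down on the cover and upright, its pin still standing at least 6 mm proud (x of rivet in the frame of plinth between -0.07 and -0.06 m and y of rivet in the frame of plinth between -0.058 and -0.032 m and z of rivet in the frame of plinth below 0.058 m and angle between rivet's own z axis and vertical below 0.15 rad and value of joint rivet_pin below 0.004 m), for 0.2 s.
At the end, for the whole second after the job is handed in: The rivet sits at rest in the cover's empty hole, upright within 0.1 rad, the underside of its head no more than 2 mm above the cover's normal top face, and its pin is pushed in to within 1.5 mm of flush (x of rivet in the frame of plinth between -0.07 and -0.06 m and y of rivet in the frame of plinth between -0.058 and -0.032 m and z of rivet in the frame of plinth below 0.058 m and angle between rivet's own z axis and vertical below 0.1 rad and value of joint rivet_pin above 0.0085 m and linear speed of rivet below 0.02 m/s); the robot touches nothing.
It fails at once if the plinth or its cover is pressed with more than 24 N (contact force between plinth and anything else above 24 N).
It fails at once if the tumbler, a tealight or the brass cup is shifted by more than 15 mm (distance of any of tumbler, tealight_a, tealight_b, brass_cup from where it was at the start of the episode above 0.015 m).
It also fails if it takes over 67 s, if anything falls off the work surface, if the arm or the gripper's body presses on something with over 40 N, if the wrist force passes 120 N, or if a joint passes its speed limit or range.

### The arm

A 6-joint arm with a two-finger parallel gripper is mounted at the origin on a cart in front of the work surface, level with it; the furniture and walls round the work are solid. World frame = base frame: x ahead of the robot, y to its left, z up, the work surface at z = 0. Lengths are in mm, angles in rad, forces in N, time in s.
With the tool pointing down it reaches from about 275 to 1000 mm from the base axis. Payload 8.4 kg.
Tool frame: the origin (TCP) lies midway between the tips of the shut fingers; the grasp point (between the pads) lies 19 mm behind it (r.grip_point_offset is the distance from the TCP to the grasp point, in mm); z points along the fingers, y is the line along which they close (so a half turn about z gives the same grasp; the last joint's range is limited). The gripper opens to 85 mm and grips with 20 to 120 N. Pads are 22 mm wide; open, the fingers measure 114 mm over their backs; the gripper's body (76 mm by 85 mm) begins 54 mm behind the grasp point. The pads swing forward as they close: fully open they stand 13 mm farther back than shut.
Start: joints at [1.333, 0.353, 1.633, -0, 1.155, -0.002], TCP at [146.011, 607.708, 231.281] pointing down, gripper open.
Joint ranges: [-2.63, 2.63], [-0.92, 2.1], [0.06, 2.66], [-1.3, 4.44], [0, 2.69], [-3.02, 3.02]. Speed limits (rad/s): [2.22, 2.22, 2.79, 3.14, 3.14, 3.14].

### API

Orientations are given as [roll, pitch, yaw] about the fixed x, y, z axes, in that order (R = Rz(yaw) Ry(pitch) Rx(roll)).
In Python, from rig import r gives the robot as it stands. The module is installed in compiled form; this text tells all that it offers.
- The arm moves only by the shell command python3 -m creep 'ROWS' [FORCE]. ROWS is text: rows parted by semicolons, each of 7 numbers parted by spaces: the turn, a rotation vector about the tool's x, y, z in degrees, then the shift along the tool's x, y, z in m, then the closure in counts, from 0 (fully open) to 255 (shut). A call has 1 to 8 rows; each row is the pose to reach, as a shift and turn from the pose commanded when the call began, along the tool's axes at that moment; what a row does not reach only later rows make up. A row lasts 1/8 s, in which the tool goes at most 62.5 mm and 10.7 degrees, less where a joint would pass 70% of its speed; a pose out of reach is approached as far as the arm can. A call with a gripper value outside its range is refused whole. The fingers move at their own pace and stop on an object; FORCE is the grip in N (left out, the last holds). Time passes only in rows, so rows that repeat a pose let the fingers close. It gives the time, the measured TCP pose, the force, the opening and the grip force at its end, in the units of the state.
- r.sense(): the state, without advancing time (a new reading comes with each control period).
- r.grab_frame(name): name is "scene" or "top" or "wrist"; returns a dict with "img" (420x560x3 uint8, red, green, blue), "range_z" (420x560 float32, mm along the optical axis (not along the pixel's ray), 0 where there is no reading), "K" (3x3 intrinsics, pixels), "world_from_camera" (4x4, takes a point from camera to world coordinates). Camera axes: x right, y up, looking along -z (the intrinsics and any distortion apply to the point x, -y, -z); pixel columns grow to the right and rows downward; lengths in mm; the calibration is good to about 2 mm. A picture is of the moment at which its call begins.
- r.sign_off(): hands the job in; it is judged then, once.
The state is a dict: "clock": time; "qpos": joint angles; "qvel": joint speeds; "joint_efforts": joint torques, N m; "eef_pos": TCP position; "tcp_rot": TCP orientation; "contact_force": force on the tool from outside, world axes, zero at the start; "wrist_torque": the same for the moment, N m; "opening": opening from 0.0 (shut) to 1.0 (fully open); "grasp_force": force on a finger pad.
Only numpy, scipy, OpenCV 4.12 (cv2) and the standard library are available. Lean on these libraries where they do the work, as an engineer would, in place of code of your own. Each camera call takes 0.05 s, during which the arm holds its last target. There are 200 camera calls.

## Working session

There is one attempt and no reset: what is moved stays moved. The work goes in short steps, Python scripts to look and compute and a shell command to move; the robot and the scene stay as the last step left them, time stands still between calls to the robot, and variables do not carry over. Pictures are saved under pics/ and viewed, at most 10 in all, crops included, and the job is handed in when it is done.

```bash
mkdir -p pics
cat > h.py <<'E'
import numpy as np, cv2
from rig import r
def shot(n,f):
    d=r.grab_frame(n); cv2.imwrite('pics/'+f+'.png',d['img'][:,:,::-1]); np.savez('pics/'+f+'.npz',**d); return d
def load(f): return np.load('pics/'+f+'.npz')
def P(d,u,v,z=None):
    K=d['K'];T=d['world_from_camera']
    ray=np.array([(u-K[0,2])/K[0,0],-(v-K[1,2])/K[1,1],-1])
    if z is None:
        s=np.median(d['range_z'][int(v)-1:int(v)+2,int(u)-1:int(u)+2]); return T[:3,:3]@(ray*s)+T[:3,3]
    w=T[:3,:3]@ray; return T[:3,3]+w*(z-T[2,3])/w[2]
E
python3 - <<'E'
from h import *
d=shot('top','top1'); print(d['K'],d['world_from_camera'])
s=r.sense(); print({k:s[k] for k in s})
E
```

```text
[[493.6809519    0.         285.43183301]
 [  0.         493.6809519  207.88180484]
 [  0.           0.           1.        ]] [[ 3.10305200e-03  9.80980590e-01 -1.94081050e-01  3.47362864e+02]
 [-9.99842447e-01  6.43561192e-03  1.65428168e-02 -1.19499823e+02]
 [ 1.74772125e-02  1.93999139e-01  9.80846003e-01  1.01795770e+03]
 [ 0.00000000e+00  0.00000000e+00  0.00000000e+00  1.00000000e+00]]
{'clock': 0.05, 'qpos': array([ 1.33253606e+00,  3.53634811e-01,  1.63409758e+00, -9.57590402e-07,
        1.15519184e+00, -2.38362535e-03]), 'qvel': array([-0.00201577, -0.00127301,  0.00065073, -0.00011082, -0.00188251,
       -0.00133859]), 'joint_efforts': array([ 2.19461122e-03, -6.06884623e+01, -3.43176162e+01,  7.23233552e-05,
        3.72205264e-03, -7.49267571e-06]), 'eef_pos': array([145.9436096 , 607.25796076, 230.5856439 ]), 'tcp_rot': array([-3.14026108e+00, -2.29842483e-06,  2.90571640e+00]), 'contact_force': array([ 0.2542151 ,  0.38127385, -0.02005754]), 'wrist_torque': array([-0.01333195, -0.02667634,  0.05143757]), 'grasp_force': 0.0, 'opening': 1.0010008499324834}
```

View pics/top1.png

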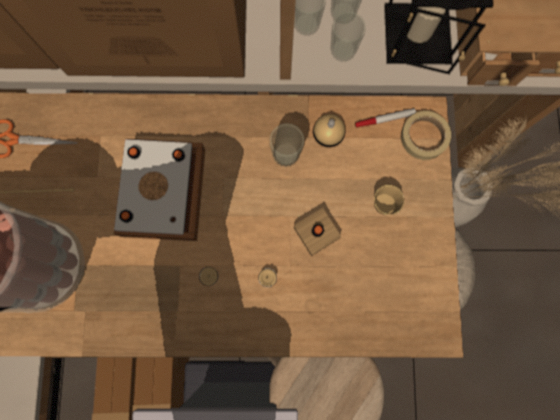

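The plinth is at about (155,190), with the empty hole at about (173,219). The parts block and rivet are at about (317,230), tealights at (208,276) and (268,276), tumbler at (288,145) and brass cup at (388,200). I'll enlarge both work areas.

Run:
```python
from h import *
d=load('top1'); im=d['img'][:,:,::-1]
a=cv2.resize(im[125:250,105:215],None,fx=4,fy=4,interpolation=cv2.INTER_CUBIC)
b=cv2.resize(im[195:265,285:355],None,fx=4,fy=4,interpolation=cv2.INTER_CUBIC)
o=np.zeros((500,720,3),np.uint8);o[:,:440]=a;o[:280,440:]=b;cv2.imwrite('pics/crop1.png',o)
for u,v in [(153,170),(173,219),(134,153),(178,155),(126,216),(317,230),(317,245),(302,228)]: print(u,v,P(d,u,v).round(1))
```

```text
153 170 [613.4 130.4  56.2]
173 219 [522.5  96.3   6.5]
134 153 [645.  167.   67.7]
178 155 [641.6  79.4  67.7]
126 216 [517.3 174.6  67.6]
317 230 [ 494.2 -198.4   52.7]
317 245 [ 467.2 -200.    29.5]
302 228 [ 501.4 -169.8   30.9]
```

View pics/crop1.png

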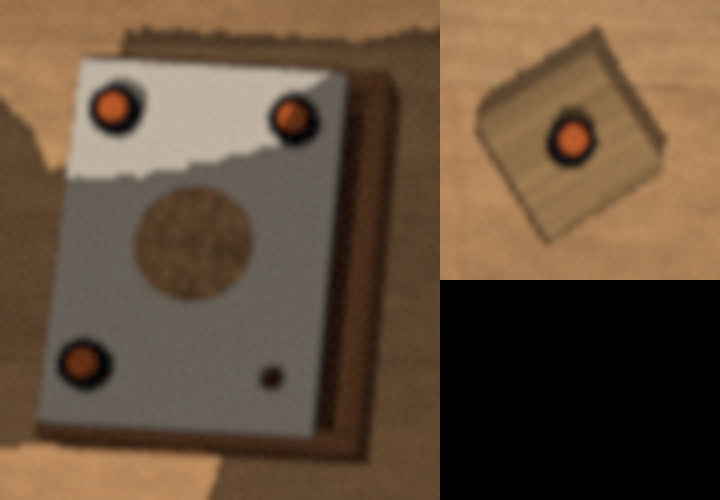

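```bash
cat >> h.py <<'E'
from scipy.spatial.transform import Rotation as Ro
def delta(p,yaw=None):
    s=r.sense();R=Ro.from_euler('xyz',s['tcp_rot'])
    t=R.inv().apply(np.array(p)-s['eef_pos']); print('shift m',(t/1000).round(4))
    if yaw is not None: print('turn deg',(R.inv()*Ro.from_euler('xyz',[np.pi,0,yaw])).as_rotvec(degrees=True).round(2))
E
python3 - <<'E'
from h import *
d=load('top1')
A=P(d,134,151.5,68);B=P(d,178.5,154.5,68);C=P(d,126,216,68);H=P(d,173,219.25,56);V=P(d,318,230,52)
print(A,B,C,H,V)
yaw=np.arctan2(*(A-C)[1::-1]);y2=np.arctan2(*(A-B)[1::-1])-np.pi/2;print(yaw,y2,np.linalg.norm(A-C),np.linalg.norm(A-B),'H pred',B+C-A)
# frame edges
for u,v in [(105+365/4,125+458/4),(105+38/4,125+435/4),(105+392/4,125+85/4)]: print(P(d,u,v,48))
delta([440,60,260],np.pi+yaw)
E
```

```text
[648.06578688 167.13194231  68.        ] [642.58874644  78.36731178  68.        ] [517.20823075 174.45399753  68.        ] [513.42869141  85.68446363  56.        ] [ 494.28694129 -200.41207798   52.        ]
-0.05589610744825948 -0.06162483195217239 131.0622466216717 88.93344481092265 H pred [511.73119031  85.689367    68.        ]
[474.58378061  39.81567035  48.        ]
[485.11801148 200.85299738  48.        ]
[666.82216515  33.34922916  48.        ]
shift m [-0.4138 -0.4634 -0.0288]
turn deg [-8.000e-02 -1.000e-02 -1.031e+01]
```

```bash
python3 -m creep '0 0 -10.3 -0.414 -0.463 -0.029 0;0 0 -10.3 -0.414 -0.463 -0.029 0;0 0 -10.3 -0.414 -0.463 -0.029 0;0 0 -10.3 -0.414 -0.463 -0.029 0;0 0 -10.3 -0.414 -0.463 -0.029 0;0 0 -10.3 -0.414 -0.463 -0.029 0;0 0 -10.3 -0.414 -0.463 -0.029 0;0 0 -10.3 -0.414 -0.463 -0.029 0'
python3 - <<'E'
from h import *
print(r.sense()['tcp_rot']);delta([440,60,260],np.pi-.059)
E
```

```text
clock: 1.05
eef_pos: [383.2, 166.0, 254.7]
tcp_rot: [3.141, 0.0, 3.086]
contact_force: [2.0, -0.2, 0.0]
opening: 1.003
grasp_force: 0.0
[3.14147640e+00 1.82665566e-04 3.08587070e+00]
shift m [-0.0627 -0.1027 -0.0053]
turn deg [0.01 0.01 0.19]
```

```bash
python3 -m creep '0 0 0.2 -0.03 -0.05 -0.005 0;0 0 0.2 -0.063 -0.1 -0.005 0;0 0 0.2 -0.063 -0.1 -0.005 0;0 0 0.2 -0.063 -0.1 -0.005 0'
python3 - <<'E'
from h import *
d=shot('wrist','w1');print(d['world_from_camera'].round(2),r.sense()['eef_pos'])
E
```

```text
clock: 1.55
eef_pos: [439.5, 64.5, 259.1]
tcp_rot: [3.141, -0.001, 3.081]
contact_force: [0.1, -0.3, 0.1]
opening: 1.0
grasp_force: 0.0
[[ 6.0000e-02 -9.6000e-01 -2.6000e-01  3.7404e+02]
 [ 1.0000e+00  6.0000e-02  2.0000e-02  6.8800e+01]
 [-0.0000e+00 -2.6000e-01  9.7000e-01  4.0094e+02]
 [ 0.0000e+00  0.0000e+00  0.0000e+00  1.0000e+00]] [439.33508501  65.1229221  259.23771454]
```

View pics/w1.png

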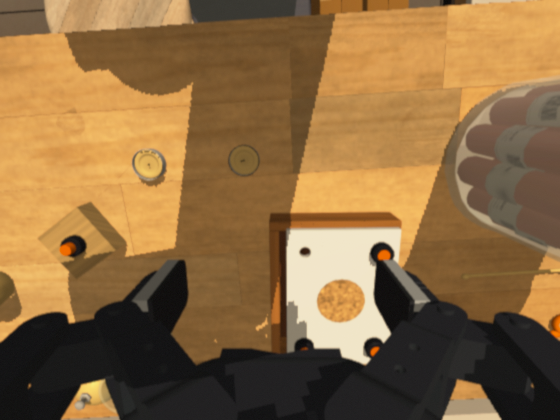

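The wrist view shows the empty hole at about (305,252), the front edge of the frame at (271..400, 214) and the rivet at about (72,246). I'll refine the hole position by thresholding locally.

Run:
```python
from h import *
d=load('w1');im=d['img']
g=cv2.cvtColor(im,cv2.COLOR_RGB2GRAY)[240:265,292:320]
n,l,st,c=cv2.connectedComponentsWithStats((g<130).astype(np.uint8));print(st,c+[292,240])
for i in range(1,n):
    print(P(d,*(c[i]+[292,240]),56))
print('frame',[P(d,u,v,z).round(1) for u,v,z in [(271,214,48),(399,213,48)]], 'range z',P(d,340,235),P(d,330,218))
print('tealights',[P(d,u,v) for u,v in [(149,165),(244,160)]])
o=cv2.resize(im[200:300,260:420,::-1],None,fx=5,fy=5,interpolation=cv2.INTER_CUBIC);cv2.imwrite('pics/crop2.png',o)
delta([494.3,-200.4,140],np.pi-.06)
```

```text
[[  0   0  28  25 638]
 [  8   8  10   7  62]] [[305.59717868 252.0815047 ]
 [304.5        251.16129032]]
[514.62100097  88.10892028  56.        ]
frame [array([468.8,  51.3,  48. ]), array([476.9, 201.1,  48. ])] range z [497.3279619  130.50268655  55.039     ] [482.45996357 122.5041314   32.75304152]
tealights [array([406.51480247, -98.65776155,   8.84148562]), array([407.7068223 ,  20.6295511 ,   8.82838364])]
shift m [-0.0707 -0.2618  0.1191]
turn deg [ 0.01 -0.06  0.04]
```

View pics/crop2.png

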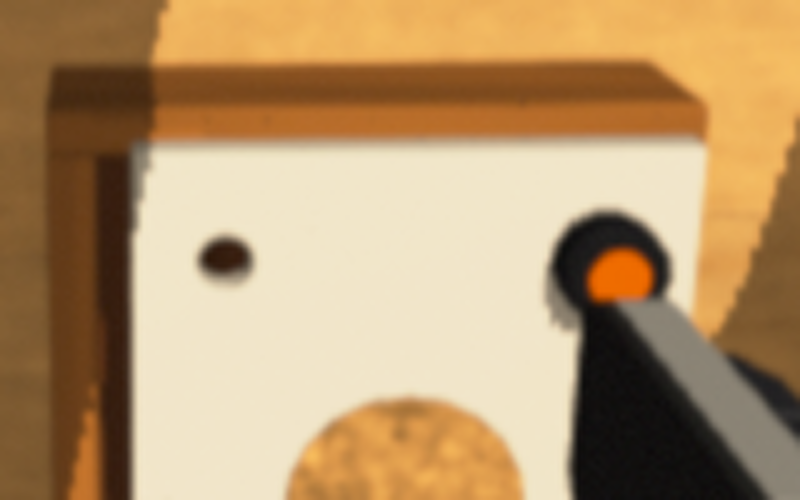

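The cover is slid towards +y, and the hole is near (513, 87). Next I'll go above the rivet.

```bash
python3 -m creep '0 0 0 -0.015 -0.055 0.025 110;0 0 0 -0.03 -0.11 0.05 110;0 0 0 -0.045 -0.165 0.075 110;0 0 0 -0.06 -0.22 0.1 110;0 0 0 -0.071 -0.262 0.119 110;0 0 0 -0.071 -0.262 0.119 110;0 0 0 -0.071 -0.262 0.119 110;0 0 0 -0.071 -0.262 0.119 110'
python3 - <<'E'
from h import *
d=shot('wrist','w2');print(r.sense()['eef_pos'])
hsv=cv2.cvtColor(d['img'],cv2.COLOR_RGB2HSV)
m=((hsv[...,0]<12)&(hsv[...,1]>200)&(hsv[...,2]>120)).astype(np.uint8)
n,l,st,c=cv2.connectedComponentsWithStats(m)
for i in range(1,n):
    if st[i,4]>40: print(st[i],c[i],P(d,*c[i],52),P(d,*c[i]))
E
```

```text
clock: 2.6
eef_pos: [495.6, -199.6, 141.2]
tcp_rot: [3.142, 0.001, 3.084]
contact_force: [0.4, 0.6, -0.8]
opening: 0.569
grasp_force: 0.0
[ 495.6184565  -199.80593559  141.24760373]
```

View pics/w2.png

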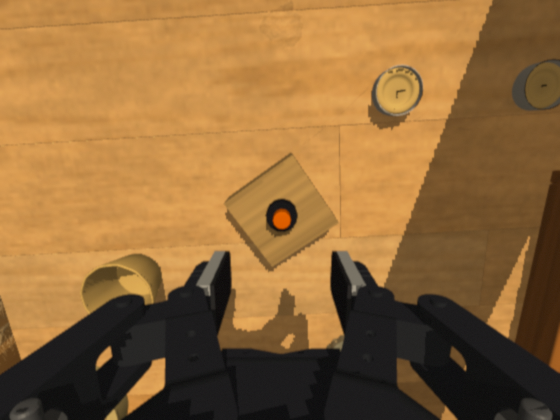

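The pin top is at about (283,219) and the head at about (282,214), centred between the fingers.

Run:
```python
from h import *
d=load('w2');b=d['img'].astype(int)
m=((b[...,0]>180)&(b[...,1]<120)&(b[...,2]<60)).astype(np.uint8);m[:150]=0;m[300:]=0
n,l,st,c=cv2.connectedComponentsWithStats(m);i=1+st[1:,4].argmax();print(st[i],c[i],P(d,*c[i],52),P(d,*c[i]))
delta([*P(d,*c[i],52)[:2],34],np.pi-.06)
```

```text
[274 211  16  17 215] [281.44651163 219.44186047] [ 497.15373495 -199.05560494   52.        ] [ 497.52270927 -199.075036     50.73433554]
shift m [-0.0014  0.0008  0.1072]
turn deg [-0.01  0.04  0.14]
```

```bash
python3 -m creep '0 0 0 -0.001 0 0.05 110;0 0 0 -0.001 0 0.09 110;0 0 0 -0.001 0 0.108 110;0 0 0 -0.001 0 0.108 110;0 0 0 -0.001 0 0.108 255;0 0 0 -0.001 0 0.108 255;0 0 0 -0.001 0 0.108 255;0 0 0 -0.001 0 0.108 255' 60; python3 -m creep '0 0 0 0 0 0 255;0 0 0 0 0 0 255'
```

```text
clock: 3.65
eef_pos: [497.5, -200.7, 34.6]
tcp_rot: [3.141, 0.003, 3.081]
contact_force: [0.9, 7.8, 6.7]
opening: 0.254
grasp_force: 58.5
clock: 3.9
eef_pos: [497.5, -200.7, 34.5]
tcp_rot: [3.141, 0.002, 3.081]
contact_force: [-0.1, 7.6, 6.8]
opening: 0.259
grasp_force: 58.5
```

```bash
python3 -m creep '0 0 0 0 0 -0.01 255;0 0 0 0 0 -0.03 255;0 0 0 0 0 -0.07 255;0 0 0 0 0 -0.11 255;0 0 0 0 0 -0.11 255;0 0 0 0 0 -0.11 255'
python3 - <<'E'
from h import *
d=shot('wrist','w3'); o=cv2.resize(d['img'][180:340,180:400,::-1],None,fx=3,fy=3,interpolation=cv2.INTER_CUBIC);cv2.imwrite('pics/crop3.png',o)
print(r.sense()['eef_pos'],r.sense()['opening']);delta([512.5,86.5,100],np.pi-.06)
E
```

```text
clock: 4.65
eef_pos: [496.3, -201.3, 143.1]
tcp_rot: [-3.141, 0.001, 3.082]
contact_force: [-1.6, 0.4, 0.4]
opening: 0.256
grasp_force: 59.2
[ 495.89859744 -201.11954966  142.38781186] 0.252506638194016
shift m [0.0005 0.2881 0.0424]
turn deg [ 0.01 -0.02  0.03]
```

View pics/crop3.png

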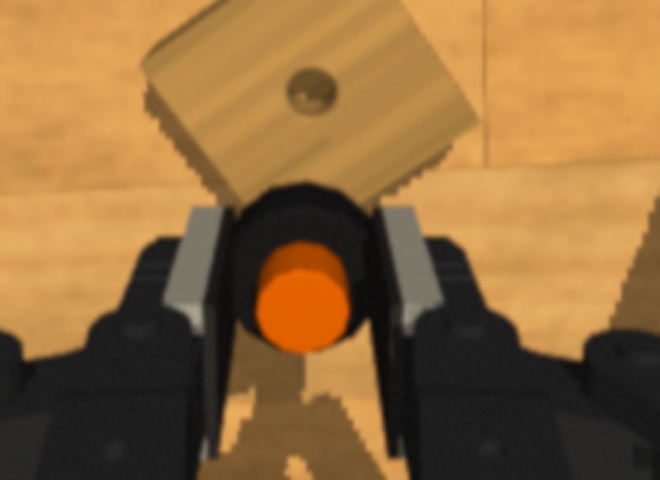

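The rivet is held upright with its pin standing up. The pin top is at about (281,284) in the full frame, and the emptied block hole is at about (284,210).

Run:
```python
from h import *
d=load('w3'); s=r.sense()
pt=P(d,180+303/3,180+311/3,142.4-4.5+22); print('pin',pt,'depth',P(d,281,283),'blockhole',P(d,180+312/3,180+91/3,30),'tcp',s['eef_pos'])
T=d['world_from_camera']; print('cam-tcp',T[:3,3]-s['eef_pos'])
```

```text
pin [ 496.54421255 -201.02350134  159.9       ] depth [ 496.4217347  -201.01620679  159.5158194 ] blockhole [ 497.0967384 -198.5536639   30.       ] tcp [ 495.89859744 -201.11954966  142.38781186]
cam-tcp [-65.35180385   4.11968968 142.38173131]
```

```bash
python3 -m creep '0 0 0 0 0.02 -0.026 255;0 0 0 0 0.07 -0.026 255;0 0 0 0 0.12 -0.026 255;0 0 0 0 0.17 -0.026 255;0 0 0 0 0.22 -0.026 255;0 0 0 0 0.265 -0.026 255;0 0 0 0 0.288 -0.026 255;0 0 0 0 0.288 -0.026 255'; python3 -m creep '0 0 0 0 0 0 255;0 0 0 0 0 0 255;0 0 0 0 0 0 255'
python3 - <<'E'
from h import *
d=shot('wrist','w4'); o=cv2.resize(d['img'][180:340,180:400,::-1],None,fx=3,fy=3,interpolation=cv2.INTER_CUBIC);cv2.imwrite('pics/crop4.png',o)
s=r.sense();print(s['eef_pos'],s['tcp_rot'],s['contact_force'])
E
```

```text
clock: 5.7
eef_pos: [512.8, 87.4, 167.5]
tcp_rot: [-3.141, -0.002, 3.085]
contact_force: [-0.5, -0.0, -0.7]
opening: 0.256
grasp_force: 59.2
clock: 6.08
eef_pos: [513.4, 85.4, 168.5]
tcp_rot: [-3.141, -0.0, 3.081]
contact_force: [0.4, 0.7, 0.1]
opening: 0.259
grasp_force: 59.2
[513.44943191  85.54302185 168.59138381] [-3.14151689e+00 -3.82937104e-05  3.08106232e+00] [ 0.38977442 -0.03549981 -0.90488994]
```

View pics/crop4.png

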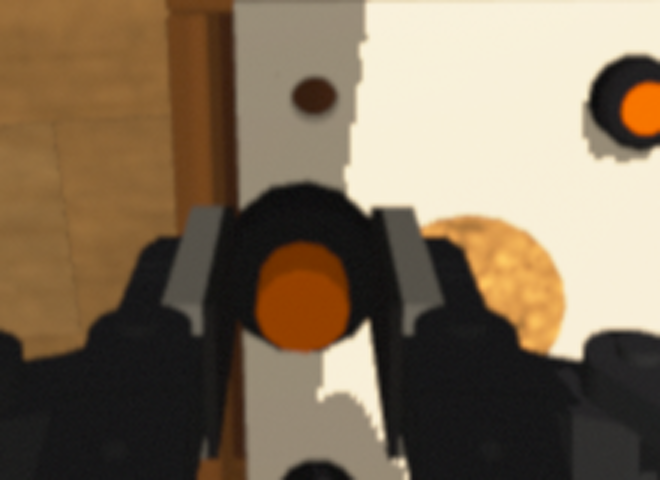

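In the same camera geometry the hole appears at crop (314,95), against (312,91) for the block hole. That puts the hole about 1 mm to +x and 1.5 mm to +y of the TCP, allowing for the side force during the grasp. I'll correct for that and descend.

```bash
python3 -m creep '0 0 0 -0.0008 0.0015 0.03 255;0 0 0 -0.0008 0.0015 0.06 255;0 0 0 -0.0008 0.0015 0.08 255;0 0 0 -0.0008 0.0015 0.09 255;0 0 0 -0.0008 0.0015 0.09 255;0 0 0 -0.0008 0.0015 0.09 255;0 0 0 -0.0008 0.0015 0.09 255'; python3 -m creep '0 0 0 0 0 0.0015 255;0 0 0 0 0 0.003 255;0 0 0 0 0 0.0045 255;0 0 0 0 0 0.005 255;0 0 0 0 0 0.005 255'
```

```text
clock: 7.0
eef_pos: [514.9, 87.8, 79.4]
tcp_rot: [3.141, 0.001, 3.082]
contact_force: [0.6, 0.2, -0.3]
opening: 0.254
grasp_force: 59.2
clock: 7.62
eef_pos: [514.4, 87.7, 73.6]
tcp_rot: [-3.142, 0.0, 3.082]
contact_force: [0.3, 0.2, 1.2]
opening: 0.26
grasp_force: 59.4
```

```bash
python3 -m creep '0 0 0 0 0 0.001 255;0 0 0 0 0 0.002 255;0 0 0 0 0 0.002 255;0 0 0 0 0 0.002 255'
```

```text
clock: 8.12
eef_pos: [514.5, 87.8, 71.5]
tcp_rot: [3.141, 0.0, 3.082]
contact_force: [2.3, 0.7, -0.5]
opening: 0.257
grasp_force: 59.2
```

```bash
python3 -m creep '0 0 0 -0.0004 0 0.001 255;0 0 0 -0.0004 0 0.002 255;0 0 0 -0.0004 0 0.003 255;0 0 0 -0.0004 0 0.003 255;0 0 0 -0.0004 0 0.003 255'
```

```text
clock: 8.75
eef_pos: [514.9, 87.7, 68.7]
tcp_rot: [3.142, 0.0, 3.082]
contact_force: [1.1, 1.3, 1.0]
opening: 0.256
grasp_force: 59.3
```

It is in the hole: the tip is about 6 mm below the cover's top with almost no force. I'll continue until the head lands.

```bash
python3 -m creep '0 0 0 -0.0002 0.0002 0.0015 255;0 0 0 -0.0002 0.0002 0.003 255;0 0 0 -0.0002 0.0002 0.0045 255;0 0 0 -0.0002 0.0002 0.0055 255;0 0 0 -0.0002 0.0002 0.0055 255;0 0 0 -0.0002 0.0002 0.0055 255'
```

```text
clock: 9.5
eef_pos: [514.9, 87.8, 63.1]
tcp_rot: [-3.142, -0.0, 3.082]
contact_force: [0.9, -0.0, 0.2]
opening: 0.256
grasp_force: 59.3
```

```bash
python3 -m creep '0 0 0 0 0 0.001 255;0 0 0 0 0 0.002 255;0 0 0 0 0 0.002 255;0 0 0 0 0 0.002 255'
```

```text
clock: 10.0
eef_pos: [515.0, 87.8, 61.1]
tcp_rot: [-3.142, -0.0, 3.082]
contact_force: [2.1, 1.2, -0.2]
opening: 0.255
grasp_force: 59.3
```

```bash
python3 -m creep '0 0 0 0 0 0.001 255;0 0 0 0 0 0.001 255;0 0 0 0 0 0.001 255'
```

```text
clock: 10.38
eef_pos: [514.9, 87.8, 60.1]
tcp_rot: [-3.142, -0.0, 3.082]
contact_force: [2.4, 0.4, 1.2]
opening: 0.252
grasp_force: 59.3
```

```bash
python3 -m creep '0 0 0 0 0 0.0007 255;0 0 0 0 0 0.0007 255;0 0 0 0 0 0.0007 255'; python3 -m creep '0 0 0 0 0 0 100;0 0 0 0 0 0 100;0 0 0 0 0 0 100;0 0 0 0 0 0 100;0 0 0 0 0 -0.03 100;0 0 0 0 0 -0.06 100;0 0 0 0 0 -0.06 100;0 0 0 0 0 -0.06 100'
python3 - <<'E'
from h import *
d=shot('wrist','w5'); o=cv2.resize(d['img'][160:320,180:400,::-1],None,fx=3,fy=3,interpolation=cv2.INTER_CUBIC);cv2.imwrite('pics/crop5.png',o)
s=r.sense();print(s['eef_pos'])
E
```

```text
clock: 10.75
eef_pos: [515.0, 87.8, 59.5]
tcp_rot: [-3.142, 0.0, 3.082]
contact_force: [1.3, 1.1, 1.7]
opening: 0.257
grasp_force: 59.5
clock: 11.75
eef_pos: [514.5, 87.7, 118.9]
tcp_rot: [-3.141, -0.001, 3.082]
contact_force: [1.4, -0.5, -0.3]
opening: 0.609
grasp_force: 0.0
[514.28002258  87.69713749 118.54616693]
```

View pics/crop5.png

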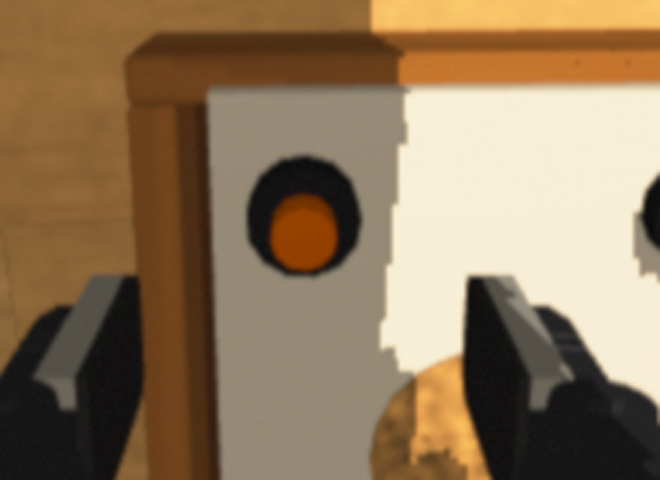

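The rivet sits on the cover with its pin standing proud (crop (303,238)). I'll check the heights from the depth image and close the fingers.

```bash
python3 - <<'E'
from h import *
d=load('w5')
print('pin',P(d,180+303/3,160+238/3),'head',P(d,281,160+172/3),'cover',P(d,281,160+120/3))
E
python3 -m creep '0 0 0 -0.0008 0 0 255;0 0 0 -0.0008 0 0 255;0 0 0 -0.0008 0 0 255;0 0 0 -0.0008 0 0 255;0 0 0 -0.0008 0 0.02 255;0 0 0 -0.0008 0 0.03 255;0 0 0 -0.0008 0 0.036 255;0 0 0 -0.0008 0 0.036 255'
```

```text
pin [515.35052565  87.99758349  76.58689957] head [503.93704021  88.68655332  66.44602993] cover [495.2126157   89.2131481   54.15816639]
clock: 12.8
eef_pos: [515.6, 87.7, 83.1]
tcp_rot: [-3.141, -0.001, 3.082]
contact_force: [-0.8, 0.7, -0.1]
opening: 0.003
grasp_force: 0.0
```

```bash
python3 -m creep '0 0 0 0 0 0.0015 255;0 0 0 0 0 0.003 255;0 0 0 0 0 0.004 255;0 0 0 0 0 0.005 255;0 0 0 0 0 0.006 255;0 0 0 0 0 0.007 255;0 0 0 0 0 0.007 255'; python3 -m creep '0 0 0 0 0 0.001 255;0 0 0 0 0 0.002 255;0 0 0 0 0 0.003 255;0 0 0 0 0 0.003 255'
```

```text
clock: 13.68
eef_pos: [515.8, 87.8, 76.5]
tcp_rot: [3.142, 0.0, 3.082]
contact_force: [-1.2, -1.4, 3.2]
opening: 0.001
grasp_force: 1.7
clock: 14.18
eef_pos: [515.9, 87.8, 74.0]
tcp_rot: [3.142, 0.0, 3.082]
contact_force: [-3.3, -0.3, 11.6]
opening: -0.002
grasp_force: 5.7
```

```bash
python3 -m creep '0 0 0 0 0 0.001 255;0 0 0 0 0 0.002 255;0 0 0 0 0 0.003 255;0 0 0 0 0 0.004 255;0 0 0 0 0 0.005 255;0 0 0 0 0 0.005 255'; python3 -m creep '0 0 0 0 0 0.001 255;0 0 0 0 0 0.002 255;0 0 0 0 0 0.003 255;0 0 0 0 0 0.003 255'
```

```text
clock: 14.92
eef_pos: [515.9, 87.8, 69.0]
tcp_rot: [3.142, 0.0, 3.082]
contact_force: [-3.6, 0.0, 13.0]
opening: 0.002
grasp_force: 5.8
clock: 15.42
eef_pos: [515.8, 87.8, 66.0]
tcp_rot: [3.142, 0.0, 3.082]
contact_force: [-3.2, -0.5, 11.5]
opening: 0.002
grasp_force: 5.8
```

```bash
python3 -m creep '0 0 0 0 0 0.0005 255;0 0 0 0 0 0.001 255;0 0 0 0 0 0.0015 255;0 0 0 0 0 0.0015 255'
```

```text
clock: 15.92
eef_pos: [515.8, 87.8, 64.5]
tcp_rot: [3.142, 0.0, 3.082]
contact_force: [-3.6, -1.3, 11.8]
opening: -0.0
grasp_force: 5.9
```

```bash
python3 -m creep '0 0 0 0 0 0.0005 255;0 0 0 0 0 0.0008 255;0 0 0 0 0 0.0008 255'
```

```text
clock: 16.3
eef_pos: [515.9, 87.8, 63.9]
tcp_rot: [3.142, 0.0, 3.082]
contact_force: [-3.8, -1.4, 14.0]
opening: 0.003
grasp_force: 6.9
```

```bash
python3 -m creep '0 0 0 0 0 0.0004 255;0 0 0 0 0 0.0007 255;0 0 0 0 0 0.0007 255'
```

```text
clock: 16.68
eef_pos: [515.9, 87.8, 63.3]
tcp_rot: [3.142, 0.0, 3.082]
contact_force: [-4.5, -0.7, 15.6]
opening: 0.002
grasp_force: 7.9
```

The force has risen past the pin's friction, so the pin is at its stop. I'll retract and check.

```bash
python3 -m creep '0 0 0 0 0 -0.005 255;0 0 0 0 0 -0.03 255;0 0 0 0 0 -0.06 255;0 0 0 0 0 -0.06 255;0 0 0 0 0 -0.06 255;0 0 0 0 0 -0.06 255'
python3 - <<'E'
from h import *
d=shot('wrist','w6'); o=cv2.resize(d['img'][160:320,180:400,::-1],None,fx=3,fy=3,interpolation=cv2.INTER_CUBIC);cv2.imwrite('pics/crop6.png',o)
t=r.grab_frame('top'); b=load('top1')
print('top rivet new/other',P(t,173,217),P(t,178.5,154.5))
E
```

```text
clock: 17.42
eef_pos: [515.0, 87.7, 121.4]
tcp_rot: [-3.141, -0.002, 3.082]
contact_force: [0.2, 0.4, -0.5]
opening: 0.001
grasp_force: 0.0
top rivet new/other [515.76390321  83.28991987  68.20796902] [642.78895624  78.50149696  67.35577856]
```

View pics/crop6.png

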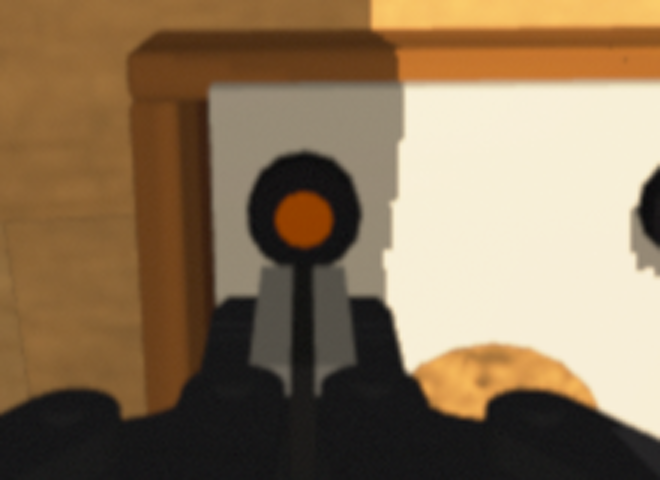

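The pin is flush (crop (303,219)), the rivet is upright on the cover, and the fingers are clear of everything.

```bash
python3 -c "
from h import *
d=load('w6');print(P(d,281,233),P(d,281,216),P(d,270,225));print(r.sign_off())"
```

```text
[515.87720558  87.87973023  66.2641313 ] [503.99097371  88.5975948   66.87046841] [509.89904807  80.95570433  66.21090221]
the job is handed in; nothing more can be done
None
```

The spare rivet is seated upright in the empty corner hole with its pin pressed flush, the highest press force read was about 16 N (limit 24 N), and the job was handed in at about 17.5 s; no verdict came back.

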